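# Find the soft cutting pad with a pin gauge and pop its panel

### The job

One of the three sloping cutting rests has a rubber pad that has gone soft and must come out. Take the pin gauge from its stand and press it square onto the pads, foot down on the panel, until you have found the pad its pin sinks deepest into (hold it there for about a second); put the gauge back upright in its stand, then push the round latch in front of that rest, letting its panel spring open without touching it. Leave the other two panels latched, never touch a panel with the hand, and do not disturb the other things on the table.

Things in the scene. Friction and masses are not known exactly. Their poses are not given: they have to be found in the camera images.
- gauge: Loose pin gauge, 0.2 to 0.33 kg, standing in its stand. Origin: centre of the foot's flat underside, z up its axis. Round steel foot 60 mm across, 10 mm thick; grey barrel 44 mm across up to 60 mm; black square grip 30 x 30 mm (faces square to x and y) from 60 to 112 mm. A sprung steel pin, 10 mm across, sticks 16 mm out below the foot.
- gauge_pin (a joint): How far (m) the gauge's pin is pushed back: 0 fully out, 0.016 flush with the foot. Spring 1 N plus 0.5 N per mm. A flat steel pointer on the pin stands out of the barrel on its +x and -x sides and rides up by this much past white ticks 4 mm apart.
- stand: Fixed plywood stand for the gauge, 92 mm square, origin under its centre, z up. The gauge's foot rests on a deck 30 mm above the table, the pin hanging in a 34 mm square hole; a rim 9 mm higher, 74 mm square inside, runs round the deck, so the foot has 7 mm of play each way.
- panel_a: Sprung aluminium panel, 130 x 110 x 10 mm, on one of three look-alike fixed plywood rests. Origin: middle of its upper back edge (hinge), top face; x up the slope, y along the hinge, z square out of the face. Rubber pad in a 40 mm square window, middle at (-0.065, 0, 0), 78 mm above the table. Latched it slopes 30 degrees; released, a spring lifts its front till it is about level, 115 mm up.
- pad_a (a joint): How far (m) the pad in panel_a is pushed in: 0 to 0.015. With the gauge's foot down on the panel round the pad, the pin sinks about 4 mm into a sound pad (pin pushed back about 11 mm), about 11 mm into the soft one (pin pushed back about 4 mm). Which is soft is not told.
- latch_a_top (a point): Centre of the top of the round black push latch, 28 mm across, that releases panel_a; 42 mm above the table, on a ledge 30 mm high, 70 mm in front of the latched panel's front edge, which comes 20 mm nearer as it opens. x level to the rest's back, z up. Goes 8 mm straight down and springs back: 1.5 N to start, 5.5 N at the bottom; releases between 3 and 6 mm down.
- panel_b: Sprung aluminium panel, 130 x 110 x 10 mm, on one of three look-alike fixed plywood rests. Origin: middle of its upper back edge (hinge), top face; x up the slope, y along the hinge, z square out of the face. Rubber pad in a 40 mm square window, middle at (-0.065, 0, 0), 78 mm above the table. Latched it slopes 30 degrees; released, a spring lifts its front till it is about level, 115 mm up.
- pad_b (a joint): How far (m) the pad in panel_b is pushed in: 0 to 0.015. With the gauge's foot down on the panel round the pad, the pin sinks about 4 mm into a sound pad (pin pushed back about 11 mm), about 11 mm into the soft one (pin pushed back about 4 mm). Which is soft is not told.
- latch_b_top (a point): Centre of the top of the round black push latch, 28 mm across, that releases panel_b; 42 mm above the table, on a ledge 30 mm high, 70 mm in front of the latched panel's front edge, which comes 20 mm nearer as it opens. x level to the rest's back, z up. Goes 8 mm straight down and springs back: 1.5 N to start, 5.5 N at the bottom; releases between 3 and 6 mm down.
- panel_c: Sprung aluminium panel, 130 x 110 x 10 mm, on one of three look-alike fixed plywood rests. Origin: middle of its upper back edge (hinge), top face; x up the slope, y along the hinge, z square out of the face. Rubber pad in a 40 mm square window, middle at (-0.065, 0, 0), 78 mm above the table. Latched it slopes 30 degrees; released, a spring lifts its front till it is about level, 115 mm up.
- pad_c (a joint): How far (m) the pad in panel_c is pushed in: 0 to 0.015. With the gauge's foot down on the panel round the pad, the pin sinks about 4 mm into a sound pad (pin pushed back about 11 mm), about 11 mm into the soft one (pin pushed back about 4 mm). Which is soft is not told.
- latch_c_top (a point): Centre of the top of the round black push latch, 28 mm across, that releases panel_c; 42 mm above the table, on a ledge 30 mm high, 70 mm in front of the latched panel's front edge, which comes 20 mm nearer as it opens. x level to the rest's back, z up. Goes 8 mm straight down and springs back: 1.5 N to start, 5.5 N at the bottom; releases between 3 and 6 mm down.
- relief_1: Layered wooden relief panel 160 x 60 x 7 mm lying in front of the rests; bystander, to be left alone. Origin: centre of its underside.
- relief_2: Layered wooden relief panel 160 x 60 x 7 mm lying behind the rests; bystander, to be left alone. Origin: centre of its underside.
- tape_roll: Roll of paper tape 90 mm across, 24 mm high, lying flat; bystander, to be left alone. Origin: centre of its underside.
- glue_bottle: White glue bottle 56 mm across, 125 mm high, standing; bystander, to be left alone. Origin: centre of its underside.
- weight: Steel paperweight 64 mm across, 64 mm high, standing; bystander, to be left alone. Origin: centre of its underside.
- cutter: Black craft cutter 150 mm long lying on the mat; bystander, to be left alone. Origin: centre of its underside.
- pencil_cup: Aluminium cup 76 mm across, 95 mm high, with pencils up to 175 mm above the table; bystander, to be left alone. Origin: centre of its underside.
Things that resemble listed ones, but are neither listed nor needed, are in the scene too. Leave any blue, pink or purple look-alike of the gauge alone.

How it is judged (in metres and radians):
On the way, in this order (a step that is already met when the one before it is completed fails the run):
1. the gauge stands square on the panel with the soft pad, its pin sunk at least 8 mm into the pad (within 10 degrees of square, 0.3 s) (value of joint pad_b above 0.008 m and contact force between gauge and panel_b above 1.5 N and angle between the z axis of gauge and the z axis of panel_b, either way round below 0.175 rad), for 0.3 s.
2. the gauge is back upright in its stand and let go, all panels still latched (horizontal distance between gauge and stand below 0.014 m and z of gauge in the frame of stand between 0.025 and 0.035 m and angle between gauge's own z axis and vertical below 0.1 rad and contact force between the fingers and gauge below 0.2 N and angle between each of panel_a, panel_b, panel_c's own z axis and vertical above 0.45 rad), for 0.2 s.
3. the latch of that rest is pushed and its panel has sprung open (angle between panel_b's own z axis and vertical below 0.2 rad), for 0.2 s.
At the end, for the whole second after the job is handed in: The panel with the soft pad is sprung open (within 11 degrees of level), the other two are latched (sloping more than 26 degrees), and the gauge stands released and still in its stand: foot on the deck (within 5 mm of its height), within 14 mm of the stand's axis and within 6 degrees of upright (angle between panel_b's own z axis and vertical below 0.2 rad and angle between each of panel_a, panel_c's own z axis and vertical above 0.45 rad and linear speed of gauge below 0.02 m/s and horizontal distance between gauge and stand below 0.014 m and z of gauge in the frame of stand between 0.025 and 0.035 m and angle between gauge's own z axis and vertical below 0.1 rad and contact force between the fingers and gauge below 0.2 N); the robot touches nothing.
It fails at once if a panel with a sound pad springs open (angle between any of panel_a, panel_c's own z axis and vertical below 0.38 rad).
It fails at once if the hand or arm touches a panel (over 1 N) (contact force between any of the fingers, the arm and panel_a above 1 N or contact force between any of the fingers, the arm and panel_b above 1 N or contact force between any of the fingers, the arm and panel_c above 1 N).
It fails at once if a bystander is moved more than 30 mm (distance of any of relief_1, relief_2, tape_roll, glue_bottle, weight, cutter, pencil_cup from where it was at the start of the episode above 0.03 m).
It also fails if it takes over 61 s, if anything falls off the work surface, if the arm or the gripper's body presses on something with over 40 N, if the wrist force passes 120 N, or if a joint passes its speed limit or range.

### The arm

A 6-joint arm with a two-finger parallel gripper is mounted at the origin on the work surface. World frame = base frame: x ahead of the robot, y to its left, z up, the work surface at z = 0. Lengths are in mm, angles in degrees, forces in N, time in s.
With the tool pointing down it reaches from about 350 to 850 mm from the base axis. Payload 8.1 kg.
Tool frame: the origin (TCP) lies between the finger pads; the fingertips stand 22 mm ahead of it and the grasp point (between the pads) lies 3 mm ahead of it; z points along the fingers, y is the line along which they close (so a half turn about z gives the same grasp; the last joint's range is limited). The gripper opens to 85 mm and grips with 20 to 120 N. Pads are 22 mm wide; open, the fingers measure 114 mm over their backs; the gripper's body (76 mm by 85 mm) begins 54 mm behind the grasp point. The pads swing forward as they close: fully open they stand 13 mm farther back than shut.
Start: joints at [68.446, 7.471, 85.268, -0, 87.261, -4.893], TCP at [172.009, 574.82, 253.292] pointing down, gripper open.
Joint ranges: [-169.43, 169.43], [-51.17, 129.36], [1.28, 143.12], [-76.62, 256.62], [0, 156.53], [-152.29, 152.29]. Speed limits (degrees/s): [136.94, 136.94, 159.86, 180, 180, 180].

### API

Orientations are given as [roll, pitch, yaw] about the fixed x, y, z axes, in that order (R = Rz(yaw) Ry(pitch) Rx(roll)).
In Python, from bench import r, vision gives the robot as it stands.
- The arm moves only by the tool step_arm, never from a script. Its argument "targets" is a list that holds one entry, the list of rows, each a list of 6 numbers: the shift along the world's x, y, z in mm, then the turn, a rotation vector about the world's x, y, z in rad. In form: [[[x, y, z, rx, ry, rz], ...]]. A call has 1 to 12 rows; each row is the pose to reach, as a shift and turn from the pose commanded when the call began; what a row does not reach only later rows make up. A row lasts 1/12 s, in which the tool goes at most 41.7 mm and 7.16 degrees, less where a joint would pass 70% of its speed; a pose out of reach is approached as far as the arm can. A call with a gripper value outside its range is refused whole. "fingers" is the gripper's target within -1 to 1 (shut at 1, half-way at 0, fully open at -1), set as the call begins (left out, the last holds). The fingers move at their own pace and stop on an object; "newtons" is the grip in N (left out, the last holds). Time passes only in rows, so rows that repeat a pose let the fingers close. It gives the time, the measured TCP pose, the force, the opening and the grip force at its end, in the units of the state.
- r.sense(): the state, without advancing time (a new reading comes with each control period).
- vision.snapshot(name): name is "scene" or "top" or "wrist"; returns a dict with "img" (384x512x3 uint8, blue, green, red), "mtx" (3x3 intrinsics, pixels), "D" ([k1, k2, p1, p2, k3] as OpenCV has them; the pictures are not rectified), "eye" and "attitude" of the camera in the world. Camera axes: x right, y up, looking along -z (the intrinsics and any distortion apply to the point x, -y, -z); pixel columns grow to the right and rows downward; lengths in mm; the calibration is good to about 2 mm. A picture is of the moment at which its call begins. There is no depth.
- r.hand_in(): hands the job in; it is judged then, once.
The state is a dict: "time": time; "joint_pos": joint angles; "qd": joint speeds; "joint_efforts": joint torques, N m; "tool_pos": TCP position; "tcp_rot": TCP orientation; "ft_force": force on the tool from outside, world axes, zero at the start; "wrist_torque": the same for the moment, N m; "finger_gap": finger opening in mm; "grip_force": force on a finger pad.
Only numpy, scipy, OpenCV 4.12 (cv2) and the standard library are available. Lean on these libraries where they do the work, as an engineer would, in place of code of your own. Each camera call takes 0.05 s, during which the arm holds its last target. There are 200 camera calls.

## Working session

There is one attempt and no reset: what is moved stays moved. The work goes in short steps, Python scripts to look and compute and a tool call to move; the robot and the scene stay as the last step left them, time stands still between calls to the robot, and variables do not carry over. Pictures are saved under pics/ and viewed, at most 10 in all, crops included, and the job is handed in when it is done.

Besides the shell and the picture viewer there is one more tool, called after ">>>" in YAML: its name, and indented under it one key for each argument. step_arm: Moves the arm, as the interface text tells. Its arguments: {"type":"object","properties":{"targets":{"type":"array"},"fingers":{"type":"number"},"newtons":{"type":"number"}},"required":["targets"]}

```bash
mkdir -p pics
cat > h.py <<'E'
import numpy as np, cv2
from bench import r, vision
from scipy.spatial.transform import Rotation as R
import pickle
def snap(name,fn,crop=None,scale=1):
    s=vision.snapshot(name); pickle.dump(s,open(f'pics/{fn}.pkl','wb')); save(s,fn,crop,scale); return s
def save(s,fn,crop=None,scale=1):
    im=s['img']
    if crop: x0,y0,x1,y1=crop; im=im[y0:y1,x0:x1]
    cv2.imwrite(f'pics/{fn}.png',cv2.resize(im,None,fx=scale,fy=scale,interpolation=cv2.INTER_CUBIC))
def load(fn): return pickle.load(open(f'pics/{fn}.pkl','rb'))
def rot(s):
    a=np.array(s['attitude'],float)
    return a if a.shape==(3,3) else R.from_euler('xyz',a,degrees=True).as_matrix()
def pix2(s,px,z):
    px=np.array(px,float).reshape(-1,1,2)
    u=cv2.undistortPoints(px,np.array(s['mtx'],float),np.array(s['D'],float)).reshape(-1,2)
    d=np.c_[u[:,0],-u[:,1],-np.ones(len(u))]@rot(s).T
    e=np.array(s['eye'],float); z=np.broadcast_to(z,len(u))
    return e+d*((z-e[2])/d[:,2])[:,None]
def proj(s,P):
    p=(np.array(P,float).reshape(-1,3)-np.array(s['eye'],float))@rot(s)
    p=p*[1,-1,-1]
    return cv2.projectPoints(p,np.zeros(3),np.zeros(3),np.array(s['mtx'],float),np.array(s['D'],float))[0].reshape(-1,2)
E
python3 - <<'E'
from h import *
for n in('scene','top'):
    s=snap(n,n+'0',scale=1.5); print(n,s['eye'],s['attitude'],s['mtx'],s['D'])
print(r.sense())
E
```

```text
scene [ 966.9962465   319.42300802 1006.91004802] [ 31.70886875   0.2346636  126.6716773 ] [[349.10485948   0.         251.24912169]
 [  0.         349.10485948 192.4972065 ]
 [  0.           0.           1.        ]] [-0.03894076  0.          0.          0.          0.        ]
top [ 2.41655443e+02 -1.37778871e+00  1.43980011e+03] [ 10.88141823  -0.91048625 -89.43091973] [[464.26830317   0.         252.94648787]
 [  0.         464.26830317 194.93745007]
 [  0.           0.           1.        ]] [-0.14611404  0.          0.          0.          0.        ]
{'time': 0.1, 'joint_pos': array([ 6.84468399e+01,  7.51085294e+00,  8.53236573e+01,  1.18447884e-03,
        8.72601189e+01, -4.89295226e+00]), 'qd': array([-0.03649583, -0.12047118, -0.16504763, -0.00647909, -0.0001999 ,
       -0.0718102 ]), 'joint_efforts': array([ 3.03707369e-03, -5.70948172e+01, -5.01947808e+01,  1.75311456e-06,
        8.00840382e-03, -8.37697894e-05]), 'tool_pos': array([171.8211566 , 574.39982426, 252.34261718]), 'tcp_rot': array([-1.79905817e+02, -9.25004365e-03,  1.63339727e+02]), 'ft_force': array([-0.00576792, -0.36586655,  0.22808612]), 'wrist_torque': array([-0.02800013,  0.0037743 ,  0.01104233]), 'grip_force': 0.0, 'finger_gap': 85.31874301326144}
```

View pics/scene0.png

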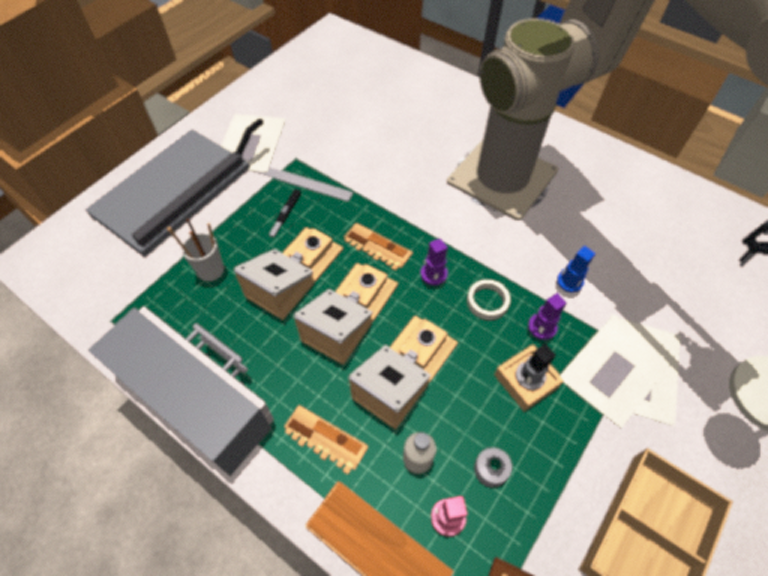

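View pics/top0.png

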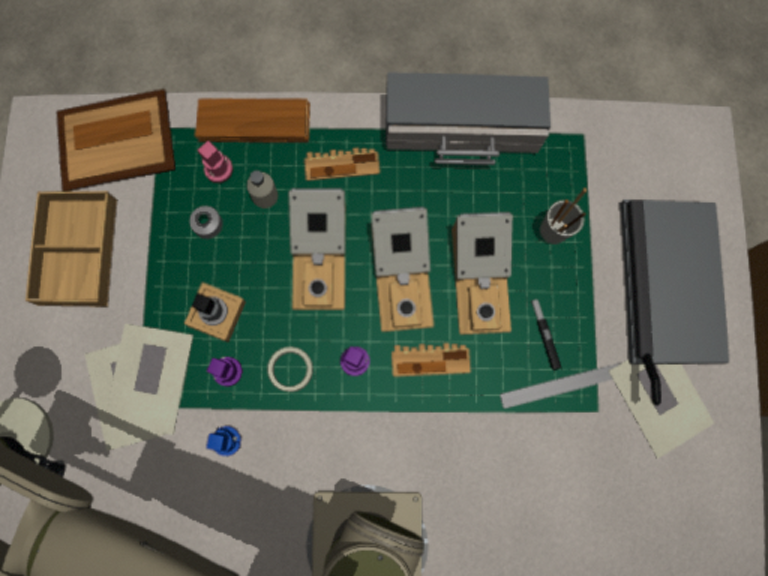

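The top view (768x576) shows the gauge candidates: grey/black at (212,308) on the plywood stand, pink at (213,160), purple at (225,370) and (355,360), and blue at (225,440). Only the one in the stand, with its grey barrel and black grip, fits the description. The three rests have their pads at (317,222), (401,242) and (485,246), and their latches at (317,288), (406,308) and (486,312). I'll confirm these in enlarged crops.

Run:
```python
from h import *
t=load('top0'); s=load('scene0')
save(t,'panels',(186,118,350,230),4.8)
a=t['img'][180:234,112:170]; b=s['img'][222:276,326:384]
m=np.hstack([cv2.resize(i,None,fx=6.8,fy=6.8,interpolation=cv2.INTER_CUBIC) for i in (a,b)])
cv2.imwrite('pics/gauge.png',m); print(m.shape)
```

```text
(367, 788, 3)
```

View pics/panels.png

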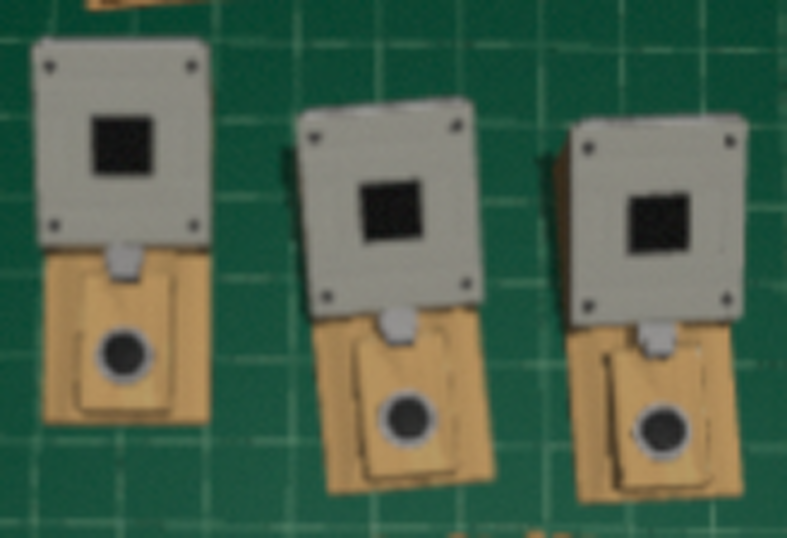

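View pics/gauge.png

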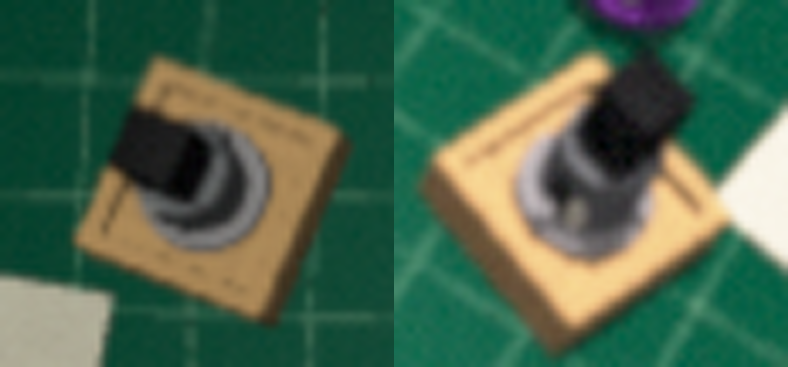

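```bash
cat > m1.py <<'E'
from h import *
t=load('top0')
f=lambda p,sc,o:(np.array(p,float)+.5)/sc-.5+np.array(o)
for n,c,pad,l in [('L',[(33,42),(211,40),(209,247),(41,247)],(122,146),(124,355)),
 ('M',[(297,114),(471,99),(482,303),(315,319)],(391,211),(407,418)),
 ('R',[(572,121),(747,117),(742,321),(571,326)],(659,223),(662,431))]:
    C=pix2(t,f(c,4.8,(186,118)),[110.5,110.5,45.5,45.5]); P=pix2(t,f([pad],4.8,(186,118)),78)[0]; L=pix2(t,f([l],4.8,(186,118)),42)[0]
    ang=lambda v:np.degrees(np.arctan2(v[1],v[0]))
    cc=C.mean(0)
    print(n,'pad',P.round(1),'cornermean',cc.round(1),'latch',L.round(1),'yaws',[round(float(x),1) for x in (ang(P-L),ang(C[0]-C[3]),ang(C[1]-C[2]),ang(C[0]-C[1])-90,ang(C[3]-C[2])-90)],np.linalg.norm((P-L)[:2]),np.linalg.norm((C[0]-C[3])[:2]),np.linalg.norm((C[0]-C[1])[:2]))
S=pix2(t,f([(155,57),(335,133),(262,318),(75,240)],6.8,(112,180)),39); print('stand',S.round(1),S.mean(0).round(1))
print('foot',pix2(t,f([(205,186)],6.8,(112,180)),40).round(1))
G=pix2(t,f([(133,107),(205,140),(188,200),(108,170)],6.8,(112,180)),142); print('grip',G.round(1),G.mean(0).round(1))
s=load('scene0'); print('foot scene',pix2(s,f([(588-394,195)],6.8,(326,222)),40).round(1),'stand scene',pix2(s,f([(596-394,55),(728-394,208),(562-394,340),(432-394,165)],6.8,(326,222)),39).round(1))
E
python3 m1.py
```

```text
L pad [647.7 108.9  78. ] cornermean [648.2 108.1  78. ] latch [519.5 106.6  42. ] yaws [1.0, 1.2, -0.5, 1.3, 0.7] 128.26296198307816 116.37171892204051 111.78320289853002
M pad [607.3 -62.2  78. ] cornermean [607.9 -62.6  78. ] latch [480.9 -74.6  42. ] yaws [5.6, 6.5, 5.8, 6.1, 6.4] 126.97340800208364 117.08812917389277 109.13956185379962
R pad [ 602.2 -232.5   78. ] cornermean [ 602.5 -232.1   78. ] latch [ 474.5 -237.9   42. ] yaws [2.4, 2.9, 3.1, 2.5, 2.5] 127.82689689185446 117.12439350853286 110.77563695885893
stand [[528.4 346.8  39. ]
 [494.4 262.2  39. ]
 [409.7 291.4  39. ]
 [443.7 378.7  39. ]] [469.  319.8  39. ]
foot [[469.1 320.2  40. ]]
grip [[485.7 329.3 142. ]
 [472.1 297.8 142. ]
 [446.5 303.6 142. ]
 [458.7 338.4 142. ]] [465.7 317.3 142. ]
foot scene [[470.2 324.4  40. ]] stand scene [[407.3 295.3  39. ]
 [438.8 376.6  39. ]
 [534.5 346.6  39. ]
 [497.9 262.4  39. ]]
```

The crops show the gauge in the stand with grey barrel, black grip and steel foot, foot ring centre at (205,186) in the left half and the light pointer at (575,210) in the right half. It stands at about (469,321) with its faces at about -22°. Moving to hover.

>>> step_arm:
  targets:
    - [[30,-25,0,0,0,-0.01],[60,-51,0,0,0,-0.02],[90,-76,0,0,0,-0.03],[120,-102,0,0,0,-0.04],[150,-128,0,0,0,-0.05],[180,-154,0,0,0,-0.06],[210,-180,0,0,0,-0.07],[240,-205,0,0,0,-0.08],[270,-231,0,0,0,-0.09],[297,-254,0,0,0,-0.09],[297,-254,0,0,0,-0.09],[297,-254,0,0,0,-0.09]]
  fingers: -1
  newtons: 60

```text
time: 1.1
tool_pos: [470.0, 319.2, 252.6]
tcp_rot: [-179.9, -0.0, 158.0]
ft_force: [0.0, -0.7, 0.7]
finger_gap: 85.4
grip_force: 0.0
```

Run:
```python
from h import *
s=snap('wrist','w1',scale=1.5); print(s['eye'],s['attitude']); q=r.sense(); print(q['time'],q['tool_pos'],q['tcp_rot'],q['ft_force'],q['joint_pos'])
print(proj(s,[[469,321,142],[469,321,40],[469,321,30]])*1.5)
t=load('top0'); print(pix2(t,np.array([[225,372],[225,443]])/1.5,5))
```

```text
[393.65647195 349.4562596  373.86537277] [-1.82870504e+01  3.79200918e-02  6.79692164e+01]
1.15 [469.0266017  320.33221164 252.70691285] [-1.7996291e+02 -6.4191920e-02  1.5807696e+02] [-0.78778812  0.95339365 -0.41811932] [ 2.91439477e+01  2.60645328e+00  9.04804502e+01  2.66626538e-02
  8.69822877e+01 -3.89344532e+01]
[[385.57679117 301.36903752]
 [384.62033133 257.90450212]
 [384.55489699 254.93193773]]
[[346.24498522 295.73565791   5.        ]
 [201.46953524 289.83276229   5.        ]]
```

View pics/w1.png

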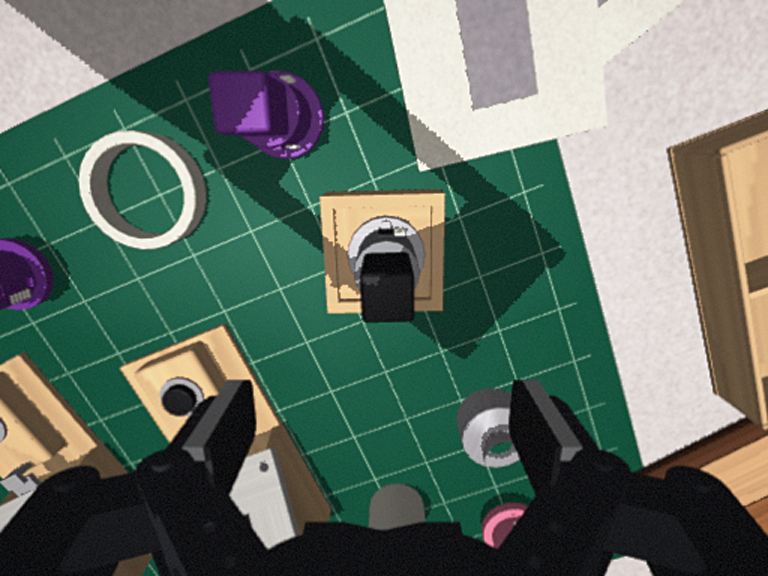

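The wrist view shows the foot centre at (386,258) and the grip top at about (388,302). The prediction was (385,258) and (385.6,301), so position and yaw both agree. I'll descend and grip.

>>> step_arm:
  targets:
    - [[0.5,1,-30,0,0,0],[0.5,1,-65,0,0,0],[0.5,1,-100,0,0,0],[0.5,1,-125,0,0,0],[0.5,1,-134,0,0,0],[0.5,1,-134,0,0,0],[0.5,1,-134,0,0,0]]
  fingers: -1

```text
time: 1.73
tool_pos: [469.0, 322.8, 120.1]
tcp_rot: [180.0, -0.0, 158.3]
ft_force: [-0.3, 0.5, 1.1]
finger_gap: 85.2
grip_force: 0.0
```

>>> step_arm:
  targets:
    - [[0,0,0,0,0,0],[0,0,0,0,0,0],[0,0,0,0,0,0],[0,0,0,0,0,0],[0,0,0,0,0,0],[0,0,0,0,0,0],[0,0,0,0,0,0],[0,0,0,0,0,0]]
  fingers: 1
  newtons: 60

```text
time: 2.4
tool_pos: [470.3, 322.2, 120.6]
tcp_rot: [179.9, 0.1, 158.2]
ft_force: [0.7, 0.4, 6.6]
finger_gap: 29.1
grip_force: 60.1
```

>>> step_arm:
  targets:
    - [[0,0,15,0,0,0],[0,0,50,0,0,0],[0,0,85,0,0,0],[7,-15,110,0,0,0],[22,-45,115,0,-0.08,0],[37,-77,115,0.003,-0.17,0],[52,-109,115,0.005,-0.27,0],[67,-141,112,0.006,-0.36,0],[82,-173,105,0.008,-0.45,0],[95,-200,96,0.009,-0.5235,0],[103,-214.7,89,0.009,-0.5235,0],[103,-214.7,89,0.009,-0.5235,0]]

```text
time: 3.4
tool_pos: [570.3, 103.8, 203.8]
tcp_rot: [167.6, 27.2, 155.0]
ft_force: [-0.2, 0.4, -2.2]
finger_gap: 29.6
grip_force: 60.5
```

```bash
cat > st.py <<'E'
from h import *
import sys
q=r.sense(); Rm=R.from_euler('xyz',q['tcp_rot'],degrees=True).as_matrix(); n=-Rm[:,2]
P={'L':((648,108.5,78),1),'M':((607.6,-62.4,78),6.1),'R':((602.3,-232.3,78),2.7)}
p,psi=P[sys.argv[1]]; p=np.array(p); psi=np.radians(psi)
pn=np.array([-.5*np.cos(psi),-.5*np.sin(psi),np.sqrt(.75)]); px=np.array([np.sqrt(.75)*np.cos(psi),np.sqrt(.75)*np.sin(psi),.5]); py=np.array([-np.sin(psi),np.cos(psi),0])
d=q['tool_pos']-90.6*n-p
print('t',q['time'],'tool',q['tool_pos'].round(1),'tilt',np.degrees(np.arccos(n[2])).round(1),'err to normal',np.degrees(np.arccos(n@pn)).round(1))
print('foot in panel x,y,h',(d@px).round(1),(d@py).round(1),(d@pn).round(1),'F normal',(q['ft_force']@pn).round(2),'F',q['ft_force'].round(2),'gap',q['finger_gap'].round(1),q['grip_force'].round(1))
print('j',q['joint_pos'].round(0))
if len(sys.argv)>2:
    for c in sys.argv[3:]:
        s=snap(c,sys.argv[2]+c); print(c,'pad px',proj(s,p),'foot',proj(s,q['tool_pos']-90.6*n),'barrel mid',proj(s,q['tool_pos']-60*n))
E
python3 st.py L a wrist scene
```

```text
t 3.4 tool [570.3 103.8 203.8] tilt 29.7 err to normal 0.4Traceback (most recent call last):
  File "st.py", line 9, in <module>
    print('foot in panel x,y,h',(d@px).round(1),(d@py).round(1),(d@pn).round(1),'F normal',(q['ft_force']@pn).round(2),'F',q['ft_force'].round(2),'gap',q['finger_gap'].round(1),q['grip_force'].round(1))
                                                                                                                                                        ^^^^^^^^^^^^^^^^^^^^^
AttributeError: 'float' object has no attribute 'round'
```

```bash
sed -i "s/q\['finger_gap'\].round(1),q\['grip_force'\].round(1)/q['finger_gap'],q['grip_force']/" st.py; python3 st.py L a wrist scene
python3 - <<'E'
from h import *
a=load('awrist')['img'];b=load('ascene')['img'][140:300,180:340]
m=np.hstack([cv2.resize(a,(440,330)),cv2.resize(b,(330,330),interpolation=cv2.INTER_CUBIC)]);cv2.imwrite('pics/a.png',m)
E
python3 st.py L
```

```text
t 3.4 tool [570.3 103.8 203.8] tilt 29.7 err to normal 0.4
foot in panel x,y,h -4.9 -3.7 57.2 F normal -1.77 F [-0.22  0.36 -2.17] gap 29.600781810135445 60.47313451766968
j [  7. -19. 120.  -4.  50. -59.]
wrist pad px [[260.98608064 192.26063524]] foot [[255.27504924 210.5217532 ]] barrel mid [[255.3824236  226.96483691]]
scene pad px [[260.09796662 249.98951012]] foot [[266.11571303 233.6845467 ]] barrel mid [[269.60429773 225.42356644]]
t 3.5 tool [571.7 106.3 207.1] tilt 29.8 err to normal 0.2
foot in panel x,y,h -1.8 -1.0 59.3 F normal -2.17 F [-0.42 -0.83 -2.75] gap 29.252170029506775 60.46960473060608
j [  7. -19. 120.  -4.  50. -59.]
```

View pics/a.png

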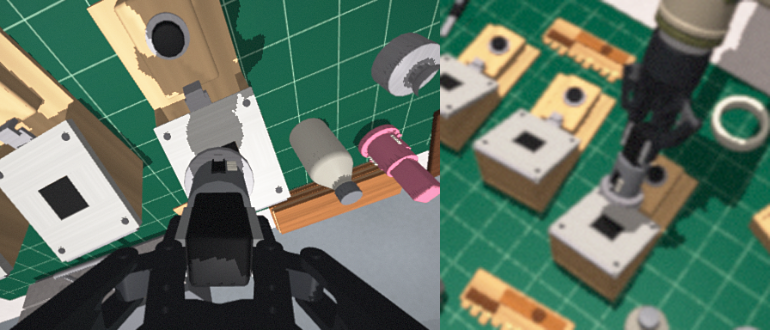

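The left part of the picture shows the gauge gripped square above the left pad (about (232,147)). The right part shows it tilted and parallel to the panel normal. Pressing in stages.

>>> step_arm:
  targets:
    - [[7,0,-12,0,0,0],[14,0,-24,0,0,0],[21,0.5,-36.5,0,0,0],[24,0.5,-41.5,0,0,0],[26,0.5,-45,0,0,0],[28,0.5,-48.5,0,0,0],[28,0.5,-48.5,0,0,0],[28,0.5,-48.5,0,0,0]]

```text
time: 4.17
tool_pos: [600.5, 108.0, 160.2]
tcp_rot: [167.4, 27.4, 155.1]
ft_force: [-1.5, 1.5, -1.3]
finger_gap: 29.6
grip_force: 60.8
```

```bash
python3 st.py L
```

```text
t 4.1667 tool [600.5 108.  160.2] tilt 30.0 err to normal 0.0
foot in panel x,y,h -0.0 0.4 4.3 F normal -0.41 F [-1.51  1.51 -1.33] gap 29.559282068468224 60.758739709854126
j [  7. -11. 118.  -4.  43. -59.]
```

>>> step_arm:
  targets:
    - [[1,0,-2,0,0,0],[2,0,-3.5,0,0,0],[3,0,-5,0,0,0],[4,0,-7,0,0,0],[4,0,-7,0,0,0],[4,0,-7,0,0,0]]

```text
time: 4.67
tool_pos: [604.5, 108.1, 156.8]
tcp_rot: [167.3, 27.5, 155.1]
ft_force: [-48.3, -2.3, 41.1]
finger_gap: 29.0
grip_force: 65.4
```

```bash
python3 st.py L b wrist scene; python3 st.py L
python3 - <<'E'
from h import *
a=load('bwrist')['img'][170:290,190:320];b=load('bscene')['img'][205:285,230:317]
c=load('awrist')['img'][170:290,190:320]
m=np.hstack([cv2.resize(i,(260,240),interpolation=cv2.INTER_CUBIC) for i in(c,a,b)]);cv2.imwrite('pics/b.png',m)
E
```

```text
t 4.6667 tool [604.5 108.1 156.8] tilt 30.1 err to normal 0.1
foot in panel x,y,h 1.8 0.3 -0.6 F normal 59.76 F [-48.35  -2.26  41.08] gap 29.00472474394318 65.39158344268799
j [  7. -10. 118.  -4.  42. -59.]
wrist pad px [[253.95453152 208.89497067]] foot [[255.27123222 210.51922131]] barrel mid [[255.37805986 226.96259677]]
scene pad px [[260.09796662 249.98951012]] foot [[259.82006282 250.49505619]] barrel mid [[263.12585453 242.67416594]]
t 4.7667 tool [604.5 108.  156.8] tilt 30.1 err to normal 0.1
foot in panel x,y,h 1.8 0.3 -0.6 F normal 58.92 F [-48.19  -2.13  40.2 ] gap 29.8358837216088 65.35548448562622
j [  7. -10. 118.  -4.  42. -59.]
```

>>> step_arm:
  targets:
    - [[-0.7,0,1,0,0,0],[-0.9,0,1.4,0,0,0],[-0.9,0,1.4,0,0,0]]

```text
time: 5.02
tool_pos: [604.0, 108.0, 157.0]
tcp_rot: [167.3, 27.5, 155.1]
ft_force: [-25.1, -0.1, 21.7]
finger_gap: 29.9
grip_force: 61.4
```

```bash
python3 st.py L b2 wrist
python3 - <<'E'
from h import *
a=load('b2wrist')['img'][170:290,190:320];b=load('bscene')['img'][205:285,230:317]
c=load('awrist')['img'][170:290,190:320]
m=np.hstack([cv2.resize(i,(260,240),interpolation=cv2.INTER_CUBIC) for i in(c,a,b)]);cv2.imwrite('pics/b.png',m)
E
```

```text
t 5.0167 tool [604. 108. 157.] tilt 30.1 err to normal 0.1
foot in panel x,y,h 1.6 0.3 -0.2 F normal 31.35 F [-25.11  -0.11  21.71] gap 29.920717146627545 61.36533200740814
j [  7. -10. 118.  -4.  42. -59.]
wrist pad px [[254.0746719  208.95830655]] foot [[255.26349635 210.57033503]] barrel mid [[255.36954093 227.01932626]]
```

View pics/b.png

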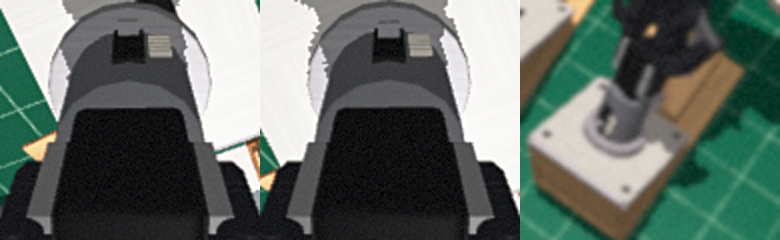

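The pictures show the pointer slot at about (128,46) and the ticks at (158,46), free on the left and pressed on the right. I'll compare intensity profiles along the slot.

Run:
```python
from h import *
A=load('awrist')['img'].astype(int).mean(2);B=load('b2wrist')['img'].astype(int).mean(2)
for y in range(178,206): print(y,'slot',A[y,250:259].mean().round(),B[y,250:259].mean().round(),'tick',A[y,266:274].mean().round(),B[y,266:274].mean().round())
```

```text
178 slot 111.0 110.0 tick 108.0 110.0
179 slot 95.0 111.0 tick 112.0 113.0
180 slot 90.0 91.0 tick 113.0 113.0
181 slot 114.0 93.0 tick 114.0 114.0
182 slot 114.0 114.0 tick 111.0 109.0
183 slot 114.0 115.0 tick 108.0 110.0
184 slot 115.0 114.0 tick 113.0 113.0
185 slot 115.0 115.0 tick 114.0 114.0
186 slot 117.0 116.0 tick 115.0 114.0
187 slot 84.0 116.0 tick 112.0 131.0
188 slot 23.0 93.0 tick 153.0 144.0
189 slot 10.0 27.0 tick 133.0 141.0
190 slot 18.0 10.0 tick 153.0 134.0
191 slot 15.0 13.0 tick 131.0 139.0
192 slot 17.0 16.0 tick 148.0 132.0
193 slot 17.0 17.0 tick 131.0 152.0
194 slot 14.0 18.0 tick 146.0 131.0
195 slot 16.0 13.0 tick 133.0 154.0
196 slot 15.0 17.0 tick 157.0 158.0
197 slot 17.0 15.0 tick 157.0 156.0
198 slot 17.0 21.0 tick 110.0 89.0
199 slot 26.0 27.0 tick 62.0 59.0
200 slot 31.0 38.0 tick 59.0 61.0
201 slot 50.0 62.0 tick 62.0 63.0
202 slot 62.0 63.0 tick 63.0 61.0
203 slot 64.0 61.0 tick 63.0 62.0
204 slot 62.0 62.0 tick 62.0 61.0
205 slot 62.0 62.0 tick 62.0 62.0
```

The pin is pushed back only a little: the pointer moved about 1.2 px, with ticks at 2 px per 4 mm. A sound pad would give about 5.5 px. The force just before the foot touched was also low, about 1.7 N. So the left pad is the soft one. I'll hold a bit longer, then lift off along the normal.

>>> step_arm:
  targets:
    - [[-0.3,0,0.4,0,0,0],[-0.3,0,0.4,0,0,0],[-0.3,0,0.4,0,0,0],[-0.3,0,0.4,0,0,0],[-0.3,0,0.4,0,0,0],[-0.3,0,0.4,0,0,0],[-4,0,7,0,0,0],[-13,0,23,0,0,0],[-23,0,40,0,0,0],[-31.1,-0.5,54.1,0,0,0]]

```text
time: 5.9
tool_pos: [572.2, 106.9, 209.3]
tcp_rot: [167.4, 27.5, 155.1]
ft_force: [1.3, -0.2, -2.4]
finger_gap: 29.5
grip_force: 59.6
```

>>> step_arm:
  targets:
    - [[-8,15,7,0,0,0],[-21,42,16,-0.001,0.07,0],[-36,74,23,-0.003,0.16,0],[-51,106,26,-0.005,0.26,0],[-66,138,26,-0.006,0.36,0],[-81,170,26,-0.008,0.45,0],[-96,200,26,-0.009,0.5235,0],[-103,214.7,22,-0.009,0.5235,0],[-103,214.7,22,-0.009,0.5235,0],[-103,214.7,22,-0.009,0.5235,0],[-103,214.7,22,-0.009,0.5235,0],[-103,214.7,22,-0.009,0.5235,0]]

```text
time: 6.9
tool_pos: [470.1, 320.9, 230.7]
tcp_rot: [180.0, 0.1, 158.1]
ft_force: [-0.3, -0.2, -2.8]
finger_gap: 29.4
grip_force: 60.9
```

Run:
```python
from h import *
q=r.sense(); print(q['time'],q['tool_pos'],q['tcp_rot'],q['ft_force'],q['finger_gap'])
s=snap('wrist','c',scale=1); t=snap('top','ctop'); u=snap('scene','cscene')
m=np.hstack([cv2.resize(s['img'][130:320,150:360],(420,380)),cv2.resize(u['img'][180:275,320:415],(380,380),interpolation=cv2.INTER_CUBIC)]);cv2.imwrite('pics/c.png',m)
e=load('awrist')['img'].astype(int); print('slip diff', [np.abs(e[190:300,195:315]-s['img'][190:300,195:315].astype(int)).mean()])
A=e.mean(2);B=s['img'].astype(int).mean(2)
for y in range(178,203,1): print(y,A[y,250:259].mean().round(),B[y,250:259].mean().round(),end=' | ')
```

```text
6.9 [470.05088111 320.91734259 230.69337123] [1.79971616e+02 6.76483425e-02 1.58125465e+02] [-0.30820215 -0.17898873 -2.78359069] 29.409514697385195
slip diff [np.float64(38.04651515151515)]
178 111.0 125.0 | 179 95.0 84.0 | 180 90.0 178.0 | 181 114.0 213.0 | 182 114.0 210.0 | 183 114.0 209.0 | 184 115.0 209.0 | 185 115.0 214.0 | 186 117.0 213.0 | 187 84.0 81.0 | 188 23.0 7.0 | 189 10.0 11.0 | 190 18.0 11.0 | 191 15.0 14.0 | 192 17.0 13.0 | 193 17.0 9.0 | 194 14.0 12.0 | 195 16.0 12.0 | 196 15.0 12.0 | 197 17.0 11.0 | 198 17.0 14.0 | 199 26.0 34.0 | 200 31.0 40.0 | 201 50.0 51.0 | 202 62.0 51.0 |
```

View pics/c.png

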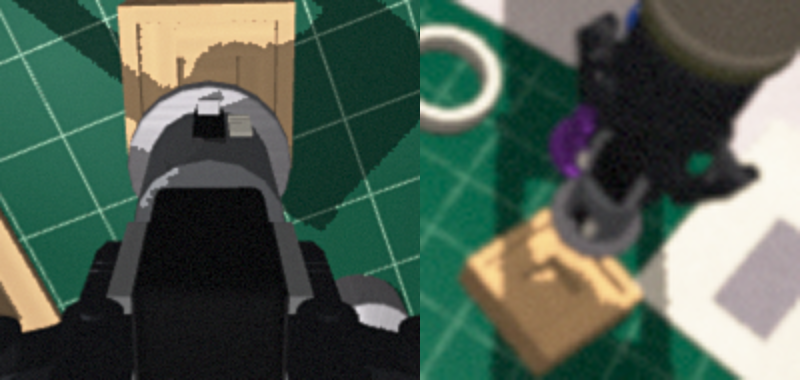

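The gauge is straight in the hand, the pointer is back at zero and the stand lies straight below. Lowering it.

>>> step_arm:
  targets:
    - [[0,0.3,-30,0,0,0],[0,0.3,-65,0,0,0],[0,0.3,-90,0,0,0],[0,0.3,-102,0,0,0],[0,0.3,-107,0,0,0],[0,0.3,-109.5,0,0,0],[0,0.3,-109.5,0,0,0],[0,0.3,-109.5,0,0,0]]

```text
time: 7.72
tool_pos: [470.8, 322.7, 122.9]
tcp_rot: [179.9, 0.1, 158.2]
ft_force: [0.5, -0.4, -1.8]
finger_gap: 29.2
grip_force: 60.8
```

>>> step_arm:
  targets:
    - [[0,0,-1,0,0,0],[0,0,-1.8,0,0,0],[0,0,-1.8,0,0,0],[0,0,-1.8,0,0,0]]

```text
time: 8.05
tool_pos: [470.3, 322.6, 120.3]
tcp_rot: [179.9, 0.1, 158.2]
ft_force: [-0.4, -0.2, 3.4]
finger_gap: 29.6
grip_force: 61.5
```

Seated: 3.4 N now comes up from the deck. Releasing and rising.

>>> step_arm:
  targets:
    - [[0,0,0,0,0,0],[0,0,0,0,0,0],[0,0,0,0,0,0],[0,0,0,0,0,0],[0,0,0,0,0,0],[0,0,0,0,0,0],[0,0,0,0,0,0],[0,0,0,0,0,0]]
  fingers: -1

```text
time: 8.72
tool_pos: [469.5, 322.1, 118.9]
tcp_rot: [-180.0, -0.0, 158.2]
ft_force: [-0.2, -0.4, 0.4]
finger_gap: 85.4
grip_force: 0.0
```

>>> step_arm:
  targets:
    - [[0,0,15,0,0,0],[0,0,40,0,0,0],[0,0,75,0,0,0],[0,0,110,0,0,0],[0,0,134,0,0,0],[0,0,134,0,0,0],[0,0,134,0,0,0]]

```text
time: 9.3
tool_pos: [470.6, 322.7, 255.4]
tcp_rot: [179.8, 0.2, 158.2]
ft_force: [0.4, 0.6, -1.5]
finger_gap: 85.3
grip_force: 0.0
```

Run:
```python
from h import *
q=r.sense(); print(q['time'],q['tool_pos'],q['ft_force'],q['finger_gap'])
s=snap('wrist','d'); t=snap('top','dtop'); a=load('w1')['img']; b=load('top0')['img']
m=np.hstack([cv2.resize(s['img'][110:250,190:330],(400,400)),cv2.resize(t['img'][115:240,110:235],(400,400),interpolation=cv2.INTER_CUBIC)]);cv2.imwrite('pics/d.png',m)
print('foot pred',proj(s,[[469,321,40]]),'latch',pix2(s,[[0,0]],42)[0][:2])
```

```text
9.3 [470.57904311 322.7315011  255.38052521] [ 0.38520463  0.63272518 -1.52229163] 85.28790808915633
foot pred [[252.596131   171.36757774]] latch [216.53747214 156.01704936]
```

View pics/d.png

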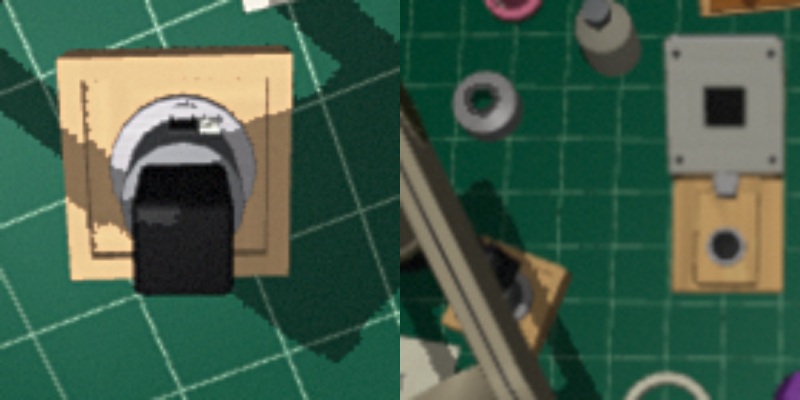

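The picture shows the gauge upright and centred in the stand (foot at about (183,165)) and the left panel still latched (latch at (725,245)). I'll close the fingers and go above that latch, tilted 15° away from the panel's sweep.

>>> step_arm:
  targets:
    - [[7,-30,0,-0.006,-0.033,0.048],[14,-62,0,-0.012,-0.066,0.096],[22,-94,0,-0.019,-0.098,0.144],[29,-126,0,-0.025,-0.131,0.192],[37,-158,-10,-0.031,-0.164,0.24],[44,-188,-35,-0.038,-0.197,0.288],[50.5,-215.6,-65,-0.044,-0.23,0.336],[50.5,-215.6,-95,-0.05,-0.262,0.384],[50.5,-215.6,-125,-0.05,-0.262,0.384],[50.5,-215.6,-147,-0.05,-0.262,0.384],[50.5,-215.6,-147,-0.05,-0.262,0.384],[50.5,-215.6,-147,-0.05,-0.262,0.384]]
  fingers: 1

```text
time: 10.4
tool_pos: [517.6, 106.2, 103.1]
tcp_rot: [-179.9, 14.8, -179.7]
ft_force: [-0.0, 0.8, 0.9]
finger_gap: -0.0
grip_force: 0.0
```

Run:
```python
from h import *
q=r.sense(); Rm=R.from_euler('xyz',q['tcp_rot'],degrees=True).as_matrix(); print(q['time'],q['tool_pos'],'tip',q['tool_pos']+22*Rm[:,2],Rm.round(2).tolist(),q['ft_force'],q['finger_gap'])
s=snap('wrist','e'); t=snap('scene','escene')
tip=proj(t,q['tool_pos']+22*Rm[:,2]); print(tip,proj(t,[520.5,106.5,42]),proj(s,[520.5,106.5,42]),proj(s,q['tool_pos']+22*Rm[:,2]))
m=np.hstack([cv2.resize(s['img'],(440,330)),cv2.resize(t['img'][180:270,230:320],(330,330),interpolation=cv2.INTER_CUBIC)]);cv2.imwrite('pics/e.png',m)
```

```text
10.4 [517.63489164 106.16961798 103.13503454] tip [523.27105682 106.17935876  81.86925106] [[-0.97, -0.01, 0.26], [-0.01, 1.0, 0.0], [-0.26, -0.0, -0.97]] [-0.03406105  0.82423989  0.9063982 ] -0.0420435987200779
[[284.02626847 217.60371886]] [[283.63073841 223.02036554]] [[255.35607634 209.71809094]] [[254.85204204 256.4402794 ]]
```

View pics/e.png

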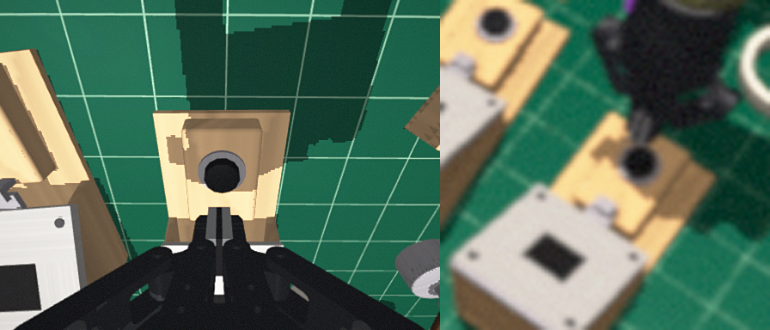

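The wrist part shows the latch at (221,177) where predicted, with the shut fingertips above it. Pressing down.

>>> step_arm:
  targets:
    - [[-2,0,-15,0,0,0],[-2,0,-30,0,0,0],[-2,0,-38,0,0,0],[-2,0,-41,0,0,0],[-2,0,-43,0,0,0],[-2,0,-43,0,0,0]]

```text
time: 11.0
tool_pos: [518.6, 106.7, 63.9]
tcp_rot: [-180.0, 15.2, -179.7]
ft_force: [-1.8, -0.0, 1.4]
finger_gap: -0.5
grip_force: 0.8
```

>>> step_arm:
  targets:
    - [[0,0,-1.5,0,0,0],[0,0,-3,0,0,0],[0,0,-4,0,0,0],[0,0,-4,0,0,0]]

```text
time: 11.33
tool_pos: [518.8, 106.7, 59.6]
tcp_rot: [180.0, 15.3, -179.7]
ft_force: [0.6, -0.1, 2.7]
finger_gap: -0.1
grip_force: 1.1
```

```bash
cat > op.py <<'E'
from h import *
s=vision.snapshot('scene')
o=load('escene')['img'].astype(int); d=np.abs(o-s['img']).mean(2)
for n,c in (('L',(648,108.5,78)),('M',(607.6,-62.4,78)),('R',(602.3,-232.3,78))):
    x,y=proj(s,c)[0].astype(int); print(n,x,y,'diff',d[y-20:y+20,x-20:x+20].mean().round(1))
q=r.sense(); print(q['time'],q['tool_pos'],q['ft_force'])
pickle.dump(s,open('pics/f.pkl','wb'))
E
python3 op.py
```

```text
L 260 249 diff 7.1
M 222 208 diff 1.8
R 182 179 diff 1.9
11.3833 [518.76715455 106.64961285  59.61313722] [1.97716003 0.95147192 2.60767461]
```

>>> step_arm:
  targets:
    - [[0,0,-1,0,0,0],[0,0,-2,0,0,0],[0,0,-2,0,0,0]]

```text
time: 11.63
tool_pos: [518.7, 106.6, 57.4]
tcp_rot: [-180.0, 15.3, -179.7]
ft_force: [2.3, 0.8, 3.2]
finger_gap: 0.0
grip_force: 1.7
```

```bash
python3 op.py
```

```text
L 260 249 diff 11.5
M 222 208 diff 1.8
R 182 179 diff 2.0
11.6833 [518.62223362 106.60521932  57.43627242] [3.0259895  1.05188033 2.24010381]
```

>>> step_arm:
  targets:
    - [[0,0,0,0,0,0],[0,0,0,0,0,0],[-4,0,15,0,0,0],[-14,0,50,0,0,0],[-24,0,90,0,0,0],[-40,0,130,0,0,0],[-60,0,150,0,0,0],[-60,0,150,0,0,0],[-60,0,150,0,0,0]]

```text
time: 12.43
tool_pos: [457.9, 106.6, 208.3]
tcp_rot: [-180.0, 15.3, -179.7]
ft_force: [1.0, -0.3, -0.2]
finger_gap: 0.1
grip_force: 0.0
```

```bash
python3 op.py
python3 - <<'E'
from h import *
t=snap('top','gtop')
f=load('f'); m=np.hstack([cv2.resize(f['img'][130:300,140:400],(420,275)),cv2.resize(t['img'][110:235,110:350],(380,198))[:198]] if 0 else [cv2.resize(f['img'][130:300,140:400],(420,275)),cv2.resize(t['img'][100:240,110:300],(373,275))]);cv2.imwrite('pics/g.png',m)
E
```

```text
L 260 249 diff 11.5
M 222 208 diff 1.7
R 182 179 diff 2.0
12.4833 [457.43970889 106.41392868 206.34721174] [-0.07515691 -0.56850864 -0.01842376]
```

View pics/g.png

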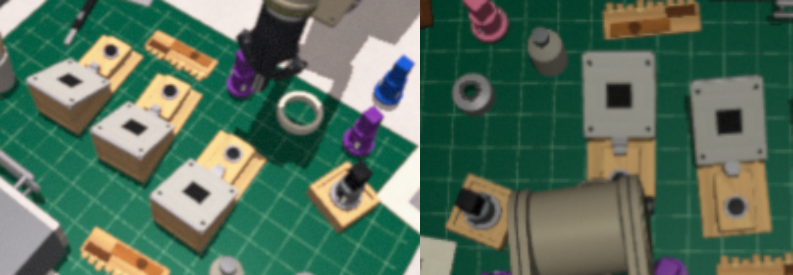

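That picture shows the left panel apparently still sloping (catch visible at (619,147)). That was my last allowed picture, so I'll check by numbers: the pad blob position for latched and open.

Run:
```python
from h import *
for fn in('top0','gtop','scene0','f'):
    s=load(fn); g=s['img'].mean(2)
    lat=proj(s,[648,108.5,78])[0]; op=proj(s,[639.3,108.3,112])[0]
    x,y=lat.astype(int); w=g[y-16:y+17,x-16:x+17]; m=(w<60).astype(np.uint8)
    n,lb,st,c=cv2.connectedComponentsWithStats(m); k=1+np.argmax(st[1:,4])
    print(fn,'latched',lat.round(1),'open',op.round(1),'blob',(c[k]+[x-16,y-16]).round(1),st[k])
```

```text
top0 latched [211.2 147.9] open [210.3 147.5] blob [211.1 147.9] [ 10  12  13  11 135]
gtop latched [211.2 147.9] open [210.3 147.5] blob [210.6 148.5] [ 10  12  13  12 144]
scene0 latched [260.1 250. ] open [262.1 242.9] blob [260.9 249.7] [11 12 13 10 75]
f latched [260.1 250. ] open [262.1 242.9] blob [261.1 248.6] [11 11 13 11 80]
```

>>> step_arm:
  targets:
    - [[0,0,0,0,0,0],[0,0,0,0,0,0],[0,0,0,0,0,0],[0,0,0,0,0,0],[0,0,0,0,0,0],[0,0,0,0,0,0],[0,0,0,0,0,0],[0,0,0,0,0,0]]

```text
time: 13.2
tool_pos: [458.1, 106.5, 207.0]
tcp_rot: [-180.0, 15.2, -179.7]
ft_force: [1.3, -0.1, 1.0]
finger_gap: 0.3
grip_force: 0.0
```

```bash
cat > pan.py <<'E'
from h import *
s=vision.snapshot('scene'); t=vision.snapshot('top')
pickle.dump(s,open('pics/ps.pkl','wb')); pickle.dump(t,open('pics/pt.pkl','wb'))
def shift(a,b,box):
    x0,y0,x1,y1=box; h=lambda i:i['img'][y0:y1,x0:x1].mean(2).astype(np.float32)
    return cv2.phaseCorrelate(h(a),h(b),cv2.createHanningWindow((x1-x0,y1-y0),cv2.CV_32F))
# front corners of each panel, tracked by template match
for nm,p,psi in (('L',(648,108.5,78),1),('M',(607.6,-62.4,78),6.1),('R',(602.3,-232.3,78),2.7)):
    psi=np.radians(psi);c=np.array(p);ux=np.array([np.cos(psi),np.sin(psi),0]);uy=np.array([-np.sin(psi),np.cos(psi),0])
    for cam,A,B in(('scene','scene0',s),('top','top0',t)):
        A=load(A); out=[]
        for sx,sy in((1,1),(1,-1),(-1,1),(-1,-1)):
            # screws ~ 10 mm in from the corners
            P=c+ux*sx*47*.866+uy*sy*43+np.array([0,0,sx*47*.5])
            hinge=c+ux*56.3+np.array([0,0,32.5]); Q=hinge-ux*(65-sx*47)+uy*sy*43
            a=proj(A,P)[0];o=proj(A,Q)[0]; x,y=np.round(a).astype(int)
            T=A['img'][y-6:y+7,x-6:x+7]; W=B['img'][y-16:y+17,x-16:x+17]
            m=cv2.matchTemplate(W,T,cv2.TM_CCOEFF_NORMED); _,v,_,l=cv2.minMaxLoc(m)
            out.append((l[0]-10,l[1]-10,round(v,2),'open exp',(o-a).round(0).tolist()))
        print(nm,cam,out)
print(r.sense()['time'])
E
python3 pan.py
```

```text
L scene [(0, 0, 1.0, 'open exp', [1.0, -2.0]), (0, 0, 0.99, 'open exp', [0.0, -2.0]), (1, -2, 0.9, 'open exp', [4.0, -12.0]), (1, -2, 0.98, 'open exp', [3.0, -12.0])]
L top [(0, 0, 0.99, 'open exp', [-0.0, -0.0]), (0, 0, 0.99, 'open exp', [-0.0, -0.0]), (0, 1, 0.97, 'open exp', [-2.0, 0.0]), (0, 1, 0.99, 'open exp', [-1.0, 0.0])]
M scene [(0, 0, 1.0, 'open exp', [0.0, -2.0]), (0, 0, 1.0, 'open exp', [0.0, -2.0]), (0, 0, 1.0, 'open exp', [2.0, -13.0]), (0, 0, 1.0, 'open exp', [1.0, -13.0])]
M top [(0, 0, 1.0, 'open exp', [0.0, -0.0]), (0, 0, 1.0, 'open exp', [0.0, -0.0]), (0, 0, 1.0, 'open exp', [1.0, 1.0]), (0, 0, 1.0, 'open exp', [2.0, 1.0])]
R scene [(0, 0, 1.0, 'open exp', [0.0, -2.0]), (0, 0, 1.0, 'open exp', [-0.0, -2.0]), (0, 0, 1.0, 'open exp', [1.0, -13.0]), (0, 0, 1.0, 'open exp', [-0.0, -13.0])]
R top [(0, 0, 1.0, 'open exp', [0.0, -0.0]), (0, 0, 1.0, 'open exp', [1.0, -0.0]), (0, 0, 1.0, 'open exp', [3.0, 1.0]), (0, 0, 1.0, 'open exp', [4.0, 1.0])]
13.3
```

```bash
cat > tr.py <<'E'
from h import *
import sys
A=load('scene0')
def track(B,sx,sy):
    P=np.array([648,108.5,78])+np.array([sx*40.7,sy*43,sx*23.5]); x,y=np.round(proj(A,P)[0]).astype(int)
    up=lambda i:cv2.resize(i,None,fx=5,fy=5,interpolation=cv2.INTER_CUBIC)
    m=cv2.matchTemplate(up(B['img'][y-18:y+19,x-18:x+19]),up(A['img'][y-6:y+7,x-6:x+7]),cv2.TM_CCOEFF_NORMED); _,v,_,l=cv2.minMaxLoc(m)
    return l[0]/5-12,l[1]/5-12,round(v,2)
for fn in sys.argv[1:]:
    B=load(fn); print(fn,[tuple(np.round(track(B,-1,k),2)) for k in(1,-1)])
E
python3 tr.py ascene bscene cscene escene f ps; python3 -c "
from h import *
s=vision.snapshot('scene');pickle.dump(s,open('pics/p2.pkl','wb'));print(r.sense()['time'])"; python3 tr.py p2
python3 - <<'E'
from h import *
s=load('scene0')
a0=proj(s,[648-40.7,108.5,78-23.5])[0]
for th in(30,28,26,24,22,20,10,0):
    t=np.radians(th);P=np.array([704.3,108.5,110.5])-112*np.array([np.cos(t),0,np.sin(t)])
    print(th,(proj(s,P)[0]-a0).round(2))
E
```

```text
ascene [(np.float64(-7.4), np.float64(8.2), np.float64(0.86)), (np.float64(-5.6), np.float64(3.8), np.float64(0.86))]
bscene [(np.float64(-11.0), np.float64(12.0), np.float64(0.8)), (np.float64(-8.4), np.float64(6.0), np.float64(0.84))]
cscene [(np.float64(0.0), np.float64(0.0), np.float64(1.0)), (np.float64(0.0), np.float64(0.0), np.float64(1.0))]
escene [(np.float64(0.0), np.float64(0.0), np.float64(1.0)), (np.float64(0.0), np.float64(0.0), np.float64(1.0))]
f [(np.float64(0.8), np.float64(-1.6), np.float64(0.96)), (np.float64(1.0), np.float64(-1.8), np.float64(0.98))]
ps [(np.float64(0.8), np.float64(-1.6), np.float64(0.96)), (np.float64(1.0), np.float64(-1.8), np.float64(0.98))]
13.35
p2 [(np.float64(0.8), np.float64(-1.6), np.float64(0.96)), (np.float64(1.0), np.float64(-1.8), np.float64(0.98))]
30 [-0.  0.]
28 [ 0.41 -0.95]
26 [ 0.81 -1.88]
24 [ 1.18 -2.79]
22 [ 1.53 -3.68]
20 [ 1.86 -4.55]
10 [ 3.14 -8.56]
0 [  3.8  -11.92]
```

Only the left panel moved: it now sits at about 26° and has stopped. The force, about 3 N, says the latch went down only about 3.5 mm, so I'll press again and deeper.

>>> step_arm:
  targets:
    - [[20,0,-25,0,0,0],[36,0,-60,0,0,0],[46,0,-100,0,0,0],[56,0,-135,0,0,0],[59,0,-146,0,0,0],[60,0,-149,0,0,0],[60,0,-151,0,0,0],[60,0,-152.5,0,0,0],[60,0,-152.5,0,0,0]]

```text
time: 14.1
tool_pos: [518.4, 106.5, 56.4]
tcp_rot: [-180.0, 15.2, -179.7]
ft_force: [-18.5, -3.3, 26.6]
finger_gap: -0.0
grip_force: 13.2
```

```bash
cat > p3.py <<'E'
from h import *
import os
s=vision.snapshot('scene');pickle.dump(s,open('pics/p3.pkl','wb'));q=r.sense();print(q['time'],q['tool_pos'],q['ft_force']);os.system('python3 tr.py p3')
E
python3 p3.py
```

```text
p3 [(np.float64(-1.6), np.float64(-3.0), np.float64(0.89)), (np.float64(1.0), np.float64(-10.4), np.float64(0.88))]
14.15 [518.34839017 106.50111028  56.41395776] [-17.9334423   -2.89714463  27.06214655]
```

>>> step_arm:
  targets:
    - [[0,0,1.5,0,0,0],[0,0,1.5,0,0,0],[0,0,1.5,0,0,0],[0,0,1.5,0,0,0]]

```text
time: 14.48
tool_pos: [518.6, 106.6, 57.0]
tcp_rot: [-180.0, 15.3, -179.7]
ft_force: [-4.5, -0.9, 7.8]
finger_gap: -0.0
grip_force: 4.1
```

```bash
cat > an.py <<'E'
from h import *
# warp hypothesis: synthesise panel L at angle th from scene0 by homography, correlate with the image
import sys
A=load('scene0')
def corners(th):
    t=np.radians(th);H=np.array([704.3,109.5,110.5]);u=np.array([np.cos(t),.0175*np.cos(t),np.sin(t)]);y=np.array([-.0175,1,0])
    return proj(A,[H+y*50-u*8,H-y*50-u*8,H-y*50-u*122,H+y*50-u*122])
def rect(im,th): return cv2.warpPerspective(im,cv2.getPerspectiveTransform(corners(th).astype(np.float32),np.float32([[0,0],[50,0],[50,57],[0,57]])),(50,57))
for fn in sys.argv[1:]:
    B=load(fn)['img']; T=rect(A['img'],30)
    c={th:cv2.matchTemplate(rect(B,th),T,cv2.TM_CCOEFF_NORMED)[0,0] for th in range(-6,34,2)}
    b=max(c,key=c.get); print(fn,'angle',b,round(float(c[b]),3),'at30',round(float(c[30]),3))
E
python3 p3.py; python3 an.py scene0 f p3
```

```text
p3 [(np.float64(-1.6), np.float64(-3.0), np.float64(0.89)), (np.float64(1.0), np.float64(-10.4), np.float64(0.88))]
14.5333 [518.60229899 106.57194815  57.00289257] [-4.76888088 -1.19469857  8.42724301]
scene0 angle 30 1.0 at30 1.0
f angle 26 0.998 at30 0.934
p3 angle -2 0.993 at30 0.136
```

The panel is now open, at about -2° (correlation 0.99). Retracting and doing a final check.

>>> step_arm:
  targets:
    - [[-4,0,12,0,0,0],[-16,0,45,0,0,0],[-30,0,85,0,0,0],[-46,0,120,0,0,0],[-60,0,150,0,0,0],[-60,0,150,0,0,0],[-60,0,150,0,0,0],[-60,0,150,0,0,0]]

```text
time: 15.2
tool_pos: [458.0, 106.6, 206.0]
tcp_rot: [-180.0, 15.2, -179.7]
ft_force: [0.7, -0.6, -0.6]
finger_gap: -0.1
grip_force: 0.0
```

```bash
python3 p3.py; python3 an.py p3; python3 pan.py | grep -E '^(M|R) scene'
python3 - <<'E'
from h import *
a=load('scene0')['img'];b=load('p3')['img']
T=a[222:276,326:384]; m=cv2.matchTemplate(b[212:286,316:394],T,cv2.TM_CCOEFF_NORMED);_,v,_,l=cv2.minMaxLoc(m);print('gauge shift',l[0]-10,l[1]-10,v)
E
```

```text
p3 [(np.float64(-1.6), np.float64(-3.0), np.float64(0.89)), (np.float64(1.2), np.float64(-10.6), np.float64(0.88))]
15.25 [457.56877053 106.42942052 204.81702054] [-0.64023754  0.13289568 -0.40500804]
p3 angle -2 0.992 at30 0.136
M scene [(0, 0, 1.0, 'open exp', [0.0, -2.0]), (0, 0, 1.0, 'open exp', [0.0, -2.0]), (0, 0, 1.0, 'open exp', [2.0, -13.0]), (0, 0, 1.0, 'open exp', [1.0, -13.0])]
R scene [(0, 0, 1.0, 'open exp', [0.0, -2.0]), (0, 0, 1.0, 'open exp', [-0.0, -2.0]), (0, 0, 1.0, 'open exp', [1.0, -13.0]), (0, 0, 1.0, 'open exp', [-0.0, -13.0])]
gauge shift 0 0 0.9908660650253296
```

```bash
python3 -c "
from bench import r
print(r.hand_in())"
```

```text
the job is handed in; nothing more can be done
None
```

I handed the job in with the left rest's panel sprung open, the other two panels latched and the gauge back upright in its stand; I judged the left pad soft from its own reading without pressing the other two, the latch needed two pushes, and I viewed 11 pictures against the limit of 10.

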